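# Shift the eluent pump's gear lever through its H-gate into third

## Robot

A 6-joint arm with a two-finger parallel gripper is mounted at the origin on the work surface. World frame = base frame: x ahead of the robot, y to its left, z up, the work surface at z = 0. Lengths are in m, angles in rad, forces in N, time in s.
With the tool pointing down it reaches from about 0.35 to 0.85 m from the base axis. Payload 8.1 kg.
Tool frame: the origin (TCP) lies at the very end of the fingers, on their centre line; the grasp point (between the pads) lies 19 mm behind it; z points along the fingers, y is the direction in which the jaws open and shut (so a half turn about z gives the same grasp; the last joint's range is limited). The gripper opens to 93 mm and grips with 3 to 60 N. Pads are 15 mm wide; open, the fingers measure 128 mm over their backs; the gripper's body (75 mm by 188 mm) begins 65 mm behind the grasp point.
Start: joints at [-1.188, 0.13, 1.488, -0, 1.523, -0.085], TCP at [0.271, -0.536, 0.219] pointing down, gripper open.
Joint ranges: [-2.96, 2.96], [-0.89, 2.26], [0.02, 2.5], [-1.34, 4.48], [0, 2.73], [-2.66, 2.66]. Speed limits (rad/s): [2.39, 2.39, 2.79, 3.14, 3.14, 3.14].

## Interface

Orientations are given as a rotation vector (axis times angle).
In Python, from plant import robot gives the robot as it stands.
- The arm moves only by the tool jog_arm, never from a script. Its argument "commands" is a list of rows, each a list of 3 entries, a list of its own where there are three numbers: the shift along the world's x, y, z scaled (see below), then the turn, a rotation vector about the world's x, y, z scaled (see below), then the closure, from -1 (fully open) to 1 (shut), so that 0 is half open. In form: [[[tx, ty, tz], [ax, ay, az], hand], ...]. A call has 1 to 10 rows; each row is the pose to reach, as a shift and turn from the pose measured when the call began, turning the shorter way round; what a row does not reach only later rows make up. The controller multiplies each number of a shift by 0.6 m and each number of a turn by 2 pi rad. A row lasts 1/8 s, in which the tool goes at most 62.5 mm and 10.7 degrees, less where a joint would pass 70% of its speed; a pose out of reach is approached as far as the arm can. A call with a number of a shift or a turn outside -1 to 1 is refused whole. A call with a gripper value outside its range is refused whole. The fingers move at their own pace and stop on an object; "newtons" is the grip in N (left out, the last holds). Time passes only in rows, so rows that repeat a pose let the fingers close. It gives the time, the measured TCP pose, the force and the opening at its end, in the units of the state.
- robot.read_state(): the state, without advancing time (a new reading comes with each control period).
- robot.read_camera(name): name is "side" or "top" or "wrist"; returns a dict with "pixels" (420x560x3 uint8, red, green, blue), "fovy" (degrees; the focal length in pixels is half the picture's height over the tangent of half this angle, whatever the lens; pixels are square), "cx", "cy" (the principal point, pixels), "rvec" (rotation vector, rad) and "tvec" (3), from world to camera coordinates, as OpenCV has them; the wrist camera has in their place "tool_from_camera" (4x4, takes a point from camera to tool coordinates, whose origin is the TCP and whose axes are the flange's). Camera axes: x right, y down, z forward; pixel columns grow to the right and rows downward; lengths in m; the calibration is good to about 2 mm. The wrist camera is an equidistant fisheye: a pixel r from the principal point sees the ray r / f radians off the axis. A picture is of the moment at which its call begins: read the wrist's pose just before it. There is no depth.
- robot.close_job(): hands the job in, once; it reports no verdict.
Trained networks look in the newest picture that a camera, given by its name, has taken for a name from the list of things; names that differ only in an ending like _2 or _b are one class to them, and where a whole thing is asked for, a point or a joint stands for the part that bears it (a point fixed in the world has none). Each returns a list of dicts, best first, with "p" (0 to 1); they miss things now and then, are a little off and sometimes report something else, mostly with a low value. They report only what shows in the picture. A call takes as long as a camera call.
- robot.trace(camera, name): "pixels" (420x560 bool, what is visible of it) and "uv" ([column, row] in pixels, amid what is visible of it).
The state is a dict: "t": time; "q": joint angles; "dq": joint speeds; "joint_torque": joint torques, N m; "tool_pos": TCP position; "orientation": TCP orientation; "force": force on the tool from outside, world axes, zero at the start; "wrist_torque": the same for the moment, N m; "opening": finger opening in m.
Only numpy, scipy, OpenCV 4.12 (cv2) and the standard library are available. Lean on these libraries where they do the work, as an engineer would, in place of code of your own. Each camera call takes 0.05 s, during which the arm holds its last target.

## Task

The pump's gear lever has been left somewhere in the left-hand leg of its H-gate, the low range, as you see it facing the pump's front with the keypad and pump heads. Push it with your fingertips to third gear: along the left leg to the cross channel, across to the right-hand leg, then away from the front into the rear right slot until it is fully home, and leave it standing there. Push without gripping the knob or forcing the lever against the gate, and leave the vial, bottle, beaker and spanner around it where they are.

Things in the scene. Friction and masses are not known exactly. Their poses are not given: they have to be found in the camera images.
- pump: Off-white pump, fixed, deck 125 mm above the bench. Origin on the bench below the lever's pivot; x from its front (keypad, display, two steel pump heads; towards the robot) to its rear, y to the left of someone facing the front, z up. Case x -130 to 200, y -110 to 160 mm, pump heads to x -185; a ribbed drive cover, top 155 mm above the bench, at x 114 to 190, y -100 to 60.
- gate (a point): Centre of the top face of the gate block (110 x 110 mm, grey with aluminium top, 140 mm above the bench), axes as the pump's. Its H opening: two legs along x, centred on y = +20 (left) and y = -20 mm (right), 17 mm wide, from x = -30 to +30, joined by a cross channel 20 mm wide along y at x = 0. Slots: first rear left, second front left, third rear right (+x, -y), fourth front right.
- pivot (a point): The lever's pivot (two crossed hinges) inside the pump, 58 mm above the bench. A guide bead 13 mm in diameter on the rod, 78 mm from the pivot, runs in the gate, so the lever can only follow the H, with 2 mm play to either side in a leg and 3.5 mm in the cross channel (about twice that at the knob).
- lever: Gear lever: steel rod, 11 mm thick, with a grey plastic knob 36 mm in diameter and 46 mm tall. Origin in the knob, 165 mm from the pivot (223 mm above the bench when upright), 24 mm above the knob's underside, 22 mm below its top; z up along the lever. The knob is widest from 4 mm below to 14 mm above the origin. It stays where it is left; a push of about 3 to 5 N at the knob moves it.
- gear_shift (a joint): Fore-and-aft lean of the lever, rad: 0 in line with the cross channel, positive with the knob leaning to the pump's rear (+x). About +0.30 fully home in a rear slot, -0.30 in a front slot; the knob travels 165 mm per rad. It can cross over only between about -0.045 and +0.045. Starts anywhere from -0.29 to 0.29.
- gear_cross (a joint): Sideways lean of the lever, rad: 0 midway between the legs, positive with the knob leaning to the right as seen from the front (pump's -y). About -0.26 in the left leg, where it starts, about +0.26 in the right leg (knob 42 mm to that side), with about 0.03 of play either way.
- vial: Capped glass sample vial, 27 mm in diameter, 48 mm tall, standing on the pump's deck behind and to the left of the gate. Origin at the centre of its underside. Not to be disturbed.
- solvent: Amber solvent bottle with a white cap, 86 mm in diameter, 175 mm tall, standing on the bench to one side of the pump. Origin at the centre of its underside. Not to be disturbed.
- beaker: Open glass beaker, 72 mm in diameter, 95 mm tall, standing on the bench to the other side of the pump. Origin at the centre of its underside. Not to be disturbed.
- spanner: Steel open-ended spanner, 140 mm long, lying on the bench to the right of the pump, towards the rear. Origin at the middle of its underside. Not to be disturbed.

How it is judged:
By the outcome, as a careful person would: the job done as asked, in the order asked, and still so for the second after the job is handed in, with the robot touching nothing.
It also fails if it takes over 64 s, if anything falls off the work surface, if the arm or the gripper's body presses on something with over 40 N, if the wrist force passes 120 N, or if a joint passes its speed limit or range.

## Working session

There is one attempt and no reset: what is moved stays moved. The work goes in short steps, Python scripts to look and compute and a tool call to move; the robot and the scene stay as the last step left them, time stands still between calls to the robot, and variables do not carry over. Pictures are saved under pics/ and viewed, and the job is handed in when it is done.

Besides the shell and the picture viewer there is one more tool, called by a JSON object that holds its "api" and its "payload". jog_arm: Moves the arm, as the interface text tells. Shifts and turns lie within -1 to 1; 1 stands for 0.6 m of shift or 2 pi rad of turn. Its arguments: {"type":"object","properties":{"commands":{"type":"array"},"newtons":{"type":"number"}},"required":["commands"]}

```bash
mkdir -p pics; ls
cat > h.py <<'E'
import numpy as np,cv2
from plant import robot
def K(c):
    f=c["pixels"].shape[0]/2/np.tan(np.radians(c["fovy"])/2)
    return np.array([[f,0,c["cx"]],[0,f,c["cy"]],[0,0,1.]])
def proj(c,P):
    return cv2.projectPoints(np.array(P,float).reshape(-1,3),np.array(c["rvec"],float),np.array(c["tvec"],float),K(c),None)[0].reshape(-1,2)
def ray(c,uv):
    R=cv2.Rodrigues(np.array(c["rvec"],float))[0];t=np.array(c["tvec"],float)
    d=R.T@(np.linalg.inv(K(c))@np.array([uv[0],uv[1],1.]));return -R.T@t,d/np.linalg.norm(d)
def onz(c,uv,z):
    o,d=ray(c,uv);return o+d*(z-o[2])/d[2]
def save(n,im): cv2.imwrite("pics/"+n+".png",im[:,:,::-1])
E
python3 - <<'E'
from h import *
for n in ["side","top"]:
    c=robot.read_camera(n);save(n+"0",c["pixels"])
    print(n,c["fovy"],c["cx"],c["cy"],ray(c,(280,210)))
    for k in ["pump","gate","lever","vial","solvent","beaker","spanner"]:
        r=robot.trace(n,k)
        print(k,[(np.round(x["uv"]),round(x["p"],2),x["pixels"].sum()) for x in r[:2]])
print(robot.read_state())
E
```

```text
pics
side 57.710533669745615 278.7171922739807 208.7794052884065 (array([0.55065465, 0.53172121, 0.80950359]), array([ 0.05417825, -0.60321035, -0.7957399 ]))
pump [(array([277., 207.]), 0.81, np.int64(15898))]
gate [(array([274., 207.]), 0.78, np.int64(16205)), (array([345., 280.]), 0.18, np.int64(2240))]
lever [(array([277., 165.]), 0.72, np.int64(315))]
vial [(array([264., 212.]), 0.47, np.int64(186))]
solvent [(array([342., 281.]), 0.82, np.int64(2236)), (array([300., 131.]), 0.64, np.int64(600))]
beaker [(array([299., 128.]), 0.96, np.int64(646))]
spanner []
top 49.44456580350972 277.9537248357618 212.11349180677894 (array([0.33123221, 0.05870278, 1.3366477 ]), array([ 0.20897835, -0.001501  , -0.97791912]))
pump [(array([319., 208.]), 0.59, np.int64(12396))]
gate [(array([317., 206.]), 0.6, np.int64(12659))]
lever [(array([319., 196.]), 0.46, np.int64(209)), (array([317., 205.]), 0.33, np.int64(12686))]
vial [(array([411., 222.]), 0.58, np.int64(662)), (array([287., 194.]), 0.55, np.int64(109))]
solvent [(array([246., 260.]), 0.72, np.int64(902))]
beaker [(array([413., 222.]), 0.73, np.int64(671)), (array([319., 205.]), 0.46, np.int64(12385))]
spanner [(array([384., 164.]), 0.68, np.int64(337))]
{'t': 0.8, 'q': array([-1.18837017e+00,  1.30365563e-01,  1.48821221e+00, -1.83249683e-05,
        1.52300878e+00, -8.53944628e-02]), 'dq': array([-0.00074442, -0.00077094,  0.00078427,  0.00213853, -0.00054633,
        0.00124712]), 'joint_torque': array([-3.09904117e-04, -5.59699237e+01, -4.92024887e+01,  7.66688352e-02,
        2.23863922e-02, -1.42171714e-06]), 'tool_pos': array([ 0.27058132, -0.53552176,  0.21864909]), 'orientation': array([ 3.05603038e+00,  7.28167418e-01, -2.70162907e-05]), 'force': array([-0.31311415, -0.11232778,  0.72091748]), 'wrist_torque': array([-0.03315548, -0.007934  ,  0.01549033]), 'opening': 0.09293228590099463}
```

Run:
```python
import cv2
a=cv2.imread("pics/side0.png");b=cv2.imread("pics/top0.png")
cv2.imwrite("pics/side0c.png",cv2.resize(a[90:340,170:430],None,fx=3,fy=2.4*1.25*.8))
cv2.imwrite("pics/top0c.png",cv2.resize(b[110:310,200:460],None,fx=3,fy=3))
cv2.imwrite("pics/side0c.png",cv2.resize(a[90:290,170:430],None,fx=3,fy=3))
```

```text
(no output)
```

View pics/side0c.png

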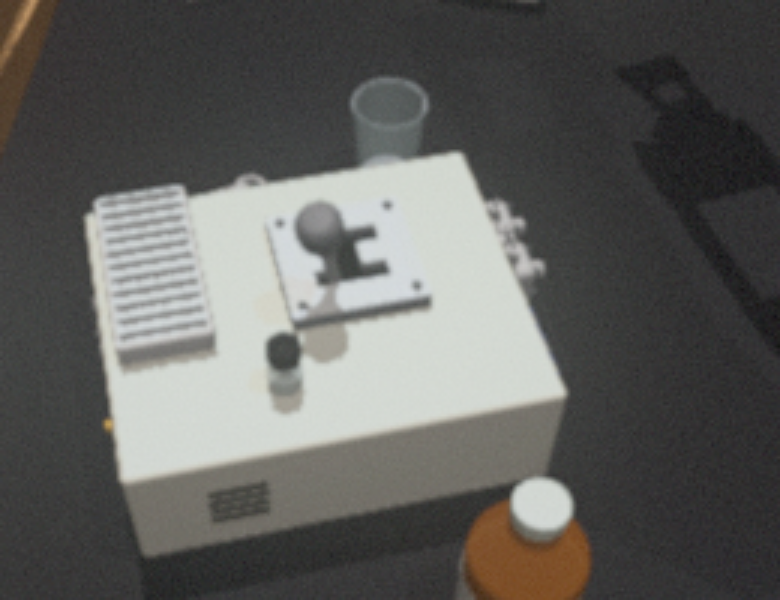

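View pics/top0c.png

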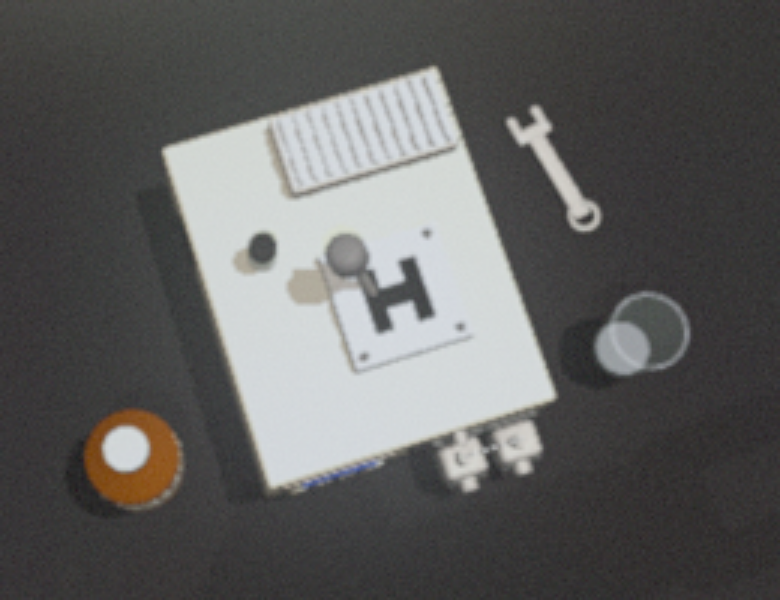

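View pics/top0.png

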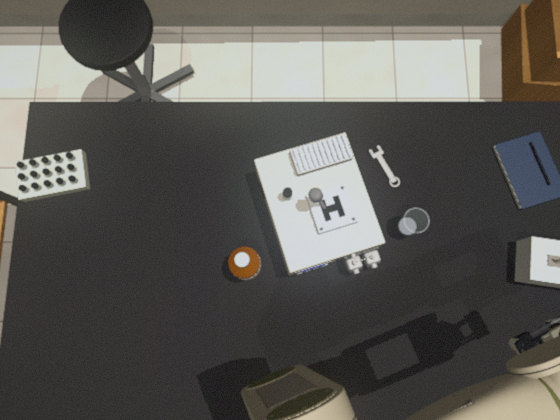

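```bash
cat >> h.py <<'E'
def P2W(p,x,y,yaw):
    c,s=np.cos(yaw),np.sin(yaw);p=np.array(p,float).reshape(-1,3)
    return np.c_[x+c*p[:,0]-s*p[:,1],y+s*p[:,0]+c*p[:,1],p[:,2]]
def knob(sh,cr,L=.165):
    # pump coords approx
    v=np.array([np.tan(sh),-np.tan(cr),1.]);v/=np.linalg.norm(v)
    return v*L+[0,0,.058]
E
python3 - <<'E'
from h import *
from scipy.optimize import least_squares
ct=robot.read_camera("top");cs=robot.read_camera("side")
D=[(.2,.16,.125),(.2,-.11,.125),(-.13,-.11,.125),(-.13,.16,.125)]
T=np.array([(164,150),(436,67),(555,400),(270,490)])/3+[200,110]
S=np.array([(122,478),(88,215),(462,153),(563,397)])/3+[170,90]
# gate screws unknown; leg ends: H
def f(v):
    W=P2W(D,*v[:3]);
    return np.r_[(proj(ct,W)-T).ravel(),(proj(cs,W)-S).ravel()]
r=least_squares(f,[.55,.0,.3],loss='soft_l1');print(r.x,np.round(r.fun,1))
v=r.x
kt=robot.trace("top","lever");ks=robot.trace("side","lever")
print([ (k["uv"],k["p"]) for k in kt+ks])
# knob center: top pix (347,255), side (320,228)
KT=np.array([347,255])/3+[200,110];KS=np.array([320,228])/3+[170,90]
g=lambda a:np.r_[proj(ct,P2W(knob(*a),*v))[0]-KT,proj(cs,P2W(knob(*a),*v))[0]-KS]
for s in [.0,]:
    q=least_squares(g,[s,-.26]);print(q.x,q.fun, P2W(knob(*q.x),*v))
for n,c in (("top",ct),("side",cs)):
    im=cv2.resize(c["pixels"],None,fx=4,fy=4,interpolation=cv2.INTER_CUBIC).copy()
    def pl(pts,col,cl=True):
        p=proj(c,P2W(pts,*v))*4+1.5
        cv2.polylines(im,[np.int32(p*8)],cl,col,1,cv2.LINE_AA,3)
    pl(D,(255,0,0))
    z=.14;pl([(.055,.055,z),(.055,-.055,z),(-.055,-.055,z),(-.055,.055,z)],(0,255,0))
    for y in(.02,-.02): pl([(.03,y+.0085,z),(.03,y-.0085,z),(-.03,y-.0085,z),(-.03,y+.0085,z)],(0,255,255))
    pl([(0,0,.058),knob(*q.x)],(255,0,255),False)
    o=proj(c,P2W((0,0,.14),*v))[0]*4
    x,y=int(o[0])-400,int(o[1])-300
    save(n+"1",im[max(y,0):y+600,max(x,0):x+800])
E
```

```text
[ 0.59051062 -0.08207148  0.29947351] [-0.9 -0.7  0.3 -0.1  0.6  0.1 -0.7  0.  -0.4  1.2 -0.9 -1.2  0.6 -1.
  2.4 -0.6]
[([318.4, 195.4], 0.72), ([278.8, 166.9], 0.58), ([298.3, 128.6], 0.26)]
[ 0.19448104 -0.24724035] [ 0.69320066  0.50925582 -0.40929118  0.57703347] [[ 0.60838404 -0.03504186  0.21514247]]
```

View pics/top1.png

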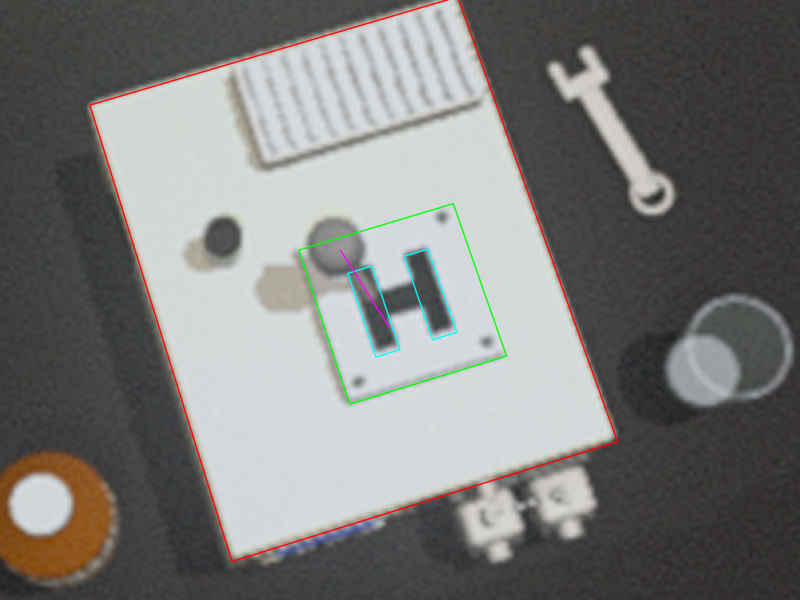

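View pics/side1.png

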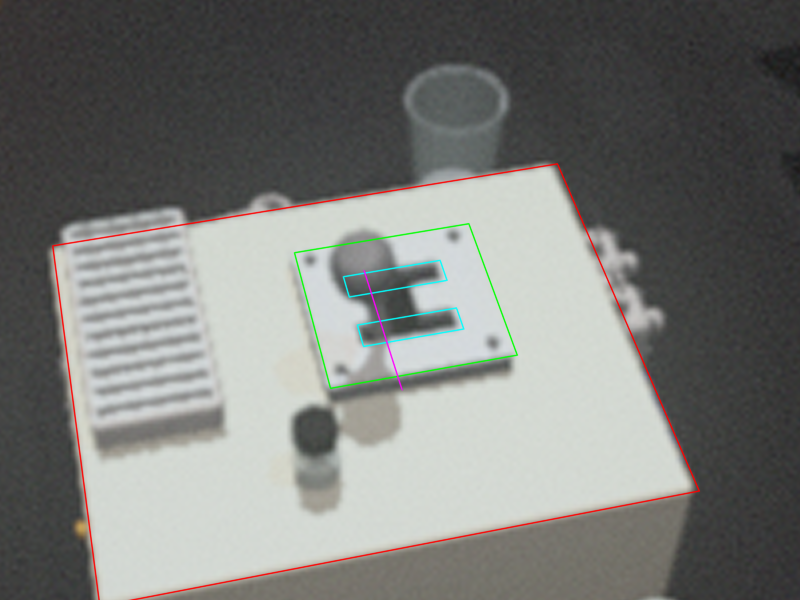

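{"api": "jog_arm", "payload": {"commands": [[[0,0,0.1],[0,0,0],1],[[0.05,0.07,0.17],[0,0,-0.01],1],[[0.65,0.86,0.17],[0,0,-0.0268],1],[[0.65,0.86,0.17],[0,0,-0.0268],1],[[0.65,0.86,0.17],[0,0,-0.0268],1],[[0.65,0.86,0.17],[0,0,-0.0268],1],[[0.65,0.86,0.17],[0,0,-0.0268],1],[[0.65,0.86,0.17],[0,0,-0.0268],1],[[0.65,0.86,0.17],[0,0,-0.0268],1],[[0.65,0.86,0.17],[0,0,-0.0268],1]], "newtons": 10}}

```text
t: 2.25
tool_pos: [0.6021, -0.0961, 0.3205]
orientation: [3.106, 0.468, 0.001]
force: [0.8, -1.7, 0.4]
opening: 0.001
```

Run:
```python
from h import *
s=robot.read_state();print(s["tool_pos"],s["orientation"],s["dq"].round(2))
c=robot.read_camera("wrist");save("w1",c["pixels"]);print(c["fovy"],c["cx"],c["cy"],np.round(c["tool_from_camera"],3))
for k in ["lever","gate","vial"]:
    print(k,[(r["uv"],r["p"]) for r in robot.trace("wrist",k)])
```

```text
[ 0.60214207 -0.09606548  0.3204576 ] [3.10607323e+00 4.68442605e-01 8.54330526e-04] [ 0.79  0.59 -0.64 -0.    0.04  0.78]
65.70646984690485 278.70895073443455 214.47634155872584 [[ 0.    -0.971 -0.241  0.066]
 [ 1.     0.     0.    -0.   ]
 [-0.    -0.241  0.971 -0.166]
 [ 0.     0.     0.     1.   ]]
lever [([210.0, 185.8], 0.56), ([90.1, 233.8], 0.56)]
gate [([248.8, 142.1], 0.97)]
vial [([166.9, 140.4], 0.7)]
```

View pics/w1.png

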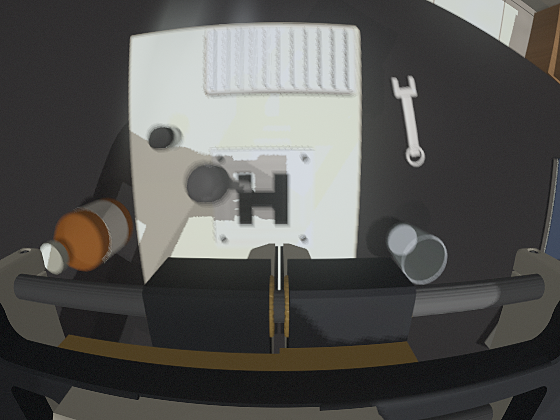

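{"api": "jog_arm", "payload": {"commands": [[[-0.06,0,0],[0,0,0],1],[[-0.06,0,0],[0,0,0],1],[[-0.06,0,0],[0,0,0],1]]}}

```text
t: 2.82
tool_pos: [0.5655, -0.0977, 0.3204]
orientation: [3.106, 0.47, 0.001]
force: [-0.2, 0.4, -0.4]
opening: 0.0004
```

```bash
cat >> h.py <<'E'
from scipy.spatial.transform import Rotation as Ro
def wproj(c,s,P):
    R=Ro.from_rotvec(s["orientation"]).as_matrix();T=np.eye(4);T[:3,:3]=R;T[:3,3]=s["tool_pos"]
    M=np.linalg.inv(T@np.array(c["tool_from_camera"]))
    p=np.array(P,float).reshape(-1,3)@M[:3,:3].T+M[:3,3]
    f=c["pixels"].shape[0]/2/np.tan(np.radians(c["fovy"])/2)
    rr=np.hypot(p[:,0],p[:,1]);th=np.arctan2(rr,p[:,2]);k=f*th/rr
    return np.c_[c["cx"]+k*p[:,0],c["cy"]+k*p[:,1]]
E
python3 - <<'E'
from h import *
s=robot.read_state();print(s["tool_pos"],s["orientation"],s["dq"].round(2),s["force"])
c=robot.read_camera("wrist")
v=[ 0.59051062,-0.08207148,0.29947351]
im=c["pixels"];x0,y0=130,110
sc=4;crop=cv2.resize(im[y0:y0+150,x0:x0+200],None,fx=sc,fy=sc,interpolation=cv2.INTER_CUBIC).copy()
def pl(pts,col,cl=True):
    p=(wproj(c,s,P2W(pts,*v))-[x0,y0])*sc+1.5
    cv2.polylines(crop,[np.int32(p*8)],cl,col,1,cv2.LINE_AA,3)
z=.14;pl([(.055,.055,z),(.055,-.055,z),(-.055,-.055,z),(-.055,.055,z)],(0,255,0))
for y in(.02,-.02): pl([(.03,y+.0085,z),(.03,y-.0085,z),(-.03,y-.0085,z),(-.03,y+.0085,z)],(0,255,255))
pl([(0,0,.058),knob(.194,-.247)],(255,0,255),False)
save("w2",crop)
for k in ["lever"]:
    print(k,[(r["uv"],r["p"],r["pixels"].sum()) for r in robot.trace("wrist",k)])
E
```

```text
[ 0.56551815 -0.09773461  0.32042353] [3.10561594e+00 4.69990967e-01 7.27523613e-04] [ 0.01  0.02 -0.02  0.    0.    0.  ] [-0.21206184  0.41424682 -0.38380389]
lever [([221.4, 143.7], 0.63, np.int64(1780))]
```

View pics/w2.png

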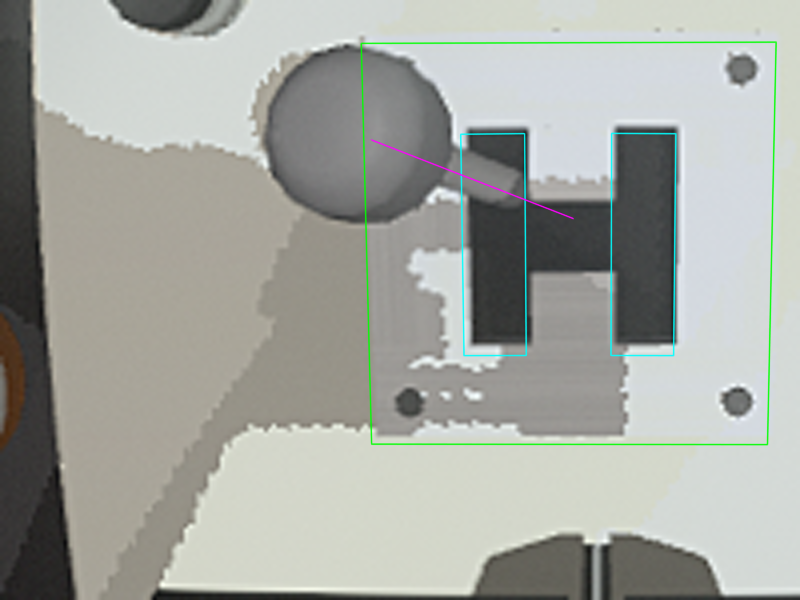

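{"api": "jog_arm", "payload": {"commands": [[[0.168,0.137,0],[0,0,0],1],[[0.168,0.137,0],[0,0,0],1],[[0.168,0.137,0],[0,0,0],1],[[0.168,0.137,0],[0,0,0],1],[[0.168,0.137,-0.1],[0,0,0],1],[[0.168,0.137,-0.196],[0,0,0],1],[[0.168,0.137,-0.196],[0,0,0],1],[[0.168,0.137,-0.196],[0,0,0],1]]}}

```text
t: 3.92
tool_pos: [0.6676, -0.0162, 0.2062]
orientation: [3.105, 0.469, 0.006]
force: [-0.0, 0.4, 1.1]
opening: 0.0002
```

```bash
cat >> h.py <<'E'
V=[.5926,-.0822,.2995]
def W2P(p):
    c,s=np.cos(V[2]),np.sin(V[2]);d=np.array(p[:2])-V[:2];return np.array([c*d[0]+s*d[1],-s*d[0]+c*d[1],p[2]])
def st():
    s=robot.read_state();print("t",s["t"],"pump xyz mm",np.round(W2P(s["tool_pos"])*1e3,1),"F",np.round(s["force"],1));return s
def lever():
    "lever angles from knob outline in side+top, offset corrected against pump fit"
    from scipy.optimize import least_squares
    r=[]
    for n in("top","side"):
        c=robot.read_camera(n);l=robot.trace(n,"lever")
        r.append((c,l[0]["uv"] if l else None,l[0]["p"] if l else 0))
    return r
def view(n,name,fx=4,half=(100,75)):
    c=robot.read_camera(n);o=proj(c,P2W((0,0,.17),*V))[0].astype(int)
    im=c["pixels"][o[1]-half[1]:o[1]+half[1],o[0]-half[0]:o[0]+half[0]]
    save(name,cv2.resize(im,None,fx=fx,fy=fx,interpolation=cv2.INTER_CUBIC))
E
python3 - <<'E'
from h import *
st();view("side","s3")
E
```

```text
t 3.925 pump xyz mm [ 91.1  41.  206.2] F [-0.   0.4  1.1]
```

View pics/s3.png

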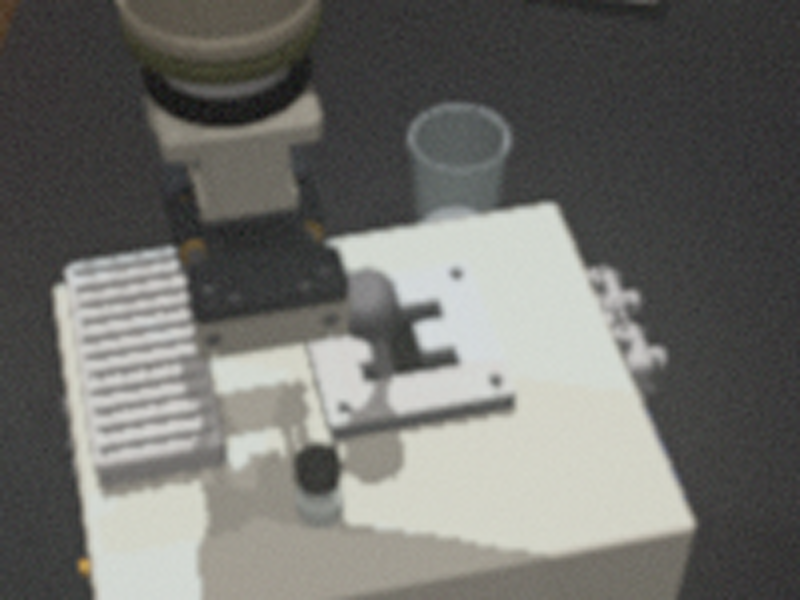

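Run:
```python
from h import *
s=st();c=robot.read_camera("side")
o=proj(c,P2W((0,0,.17),*V))[0].astype(int)
R=Ro.from_rotvec(s["orientation"]).as_matrix()
im=c["pixels"][o[1]-75:o[1]+75,o[0]-100:o[0]+100];im=cv2.resize(im,None,fx=4,fy=4,interpolation=cv2.INTER_CUBIC).copy()
def q(p):
    w=R@np.array(p)+s["tool_pos"];return (proj(c,w)[0]-o+[100,75])*4
for z in(0,-.019,-.05,-.084):
    pts=np.array([q((a,b,z)) for a,b in((.0075,.0175),(.0075,-.0175),(-.0075,-.0175),(-.0075,.0175))])
    cv2.polylines(im,[np.int32(pts)],True,(255,0,0) if z==0 else (0,200,255),1)
save("s3b",im)
c=robot.read_camera("wrist");save("w3",c["pixels"])
```

```text
t 3.975 pump xyz mm [ 92.   40.8 207.4] F [-0.   0.1  1.4]
```

View pics/s3b.png

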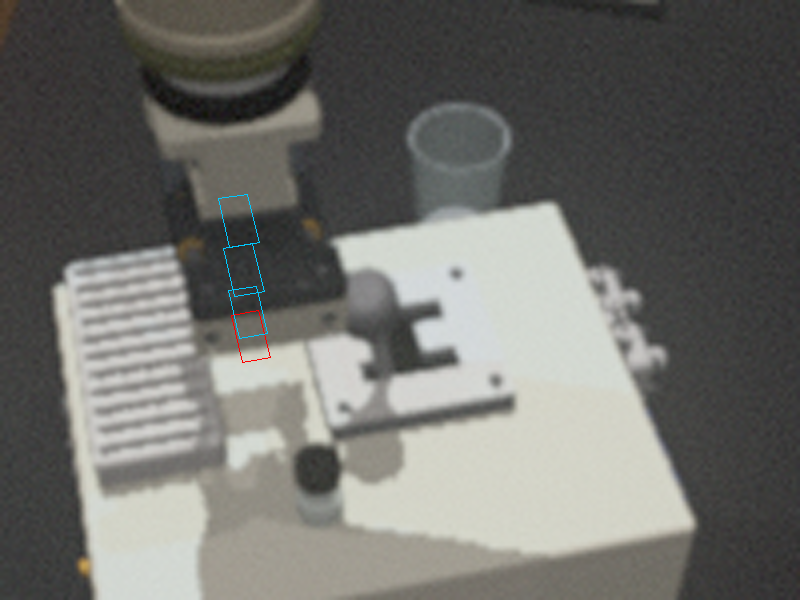

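View pics/w3.png

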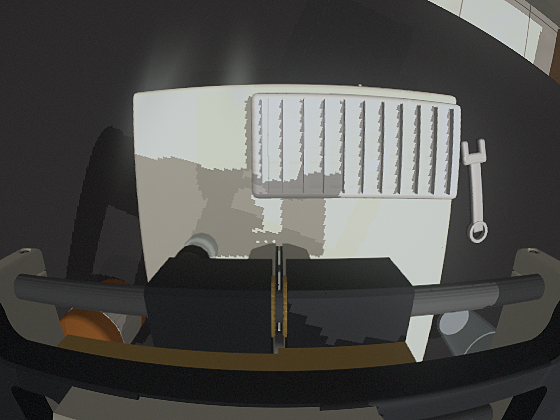

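{"api": "jog_arm", "payload": {"commands": [[[-0.0159,-0.0049,-0.007],[0,0,0],1],[[-0.0318,-0.0098,-0.007],[0,0,0],1],[[-0.0414,-0.0128,-0.007],[0,0,0],1],[[-0.0478,-0.0148,-0.007],[0,0,0],1],[[-0.0541,-0.0167,-0.007],[0,0,0],1],[[-0.0605,-0.0187,-0.007],[0,0,0],1],[[-0.0669,-0.0207,-0.007],[0,0,0],1],[[-0.0732,-0.0226,-0.007],[0,0,0],1],[[-0.0732,-0.0226,-0.007],[0,0,0],1]]}}

```text
t: 5.2
tool_pos: [0.6249, -0.0293, 0.2034]
orientation: [3.104, 0.47, 0.011]
force: [5.0, 1.6, 2.8]
opening: 0.0004
```

Run:
```python
from h import *
st();view("side","s4");st();view("top","t4")
```

```text
t 5.2 pump xyz mm [ 46.4  41.  203.4] F [5.  1.6 2.8]
t 5.25 pump xyz mm [ 46.5  41.  203.3] F [3.8 2.5 3.4]
```

View pics/s4.png

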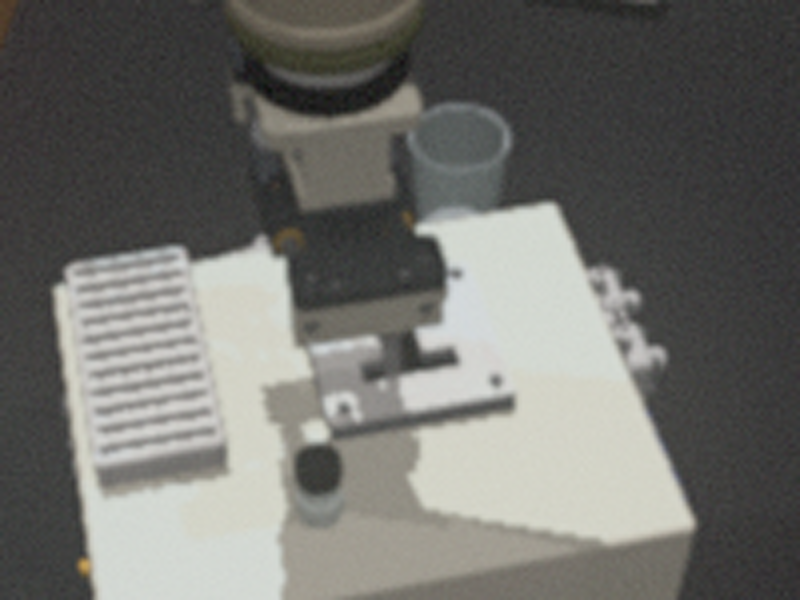

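View pics/t4.png

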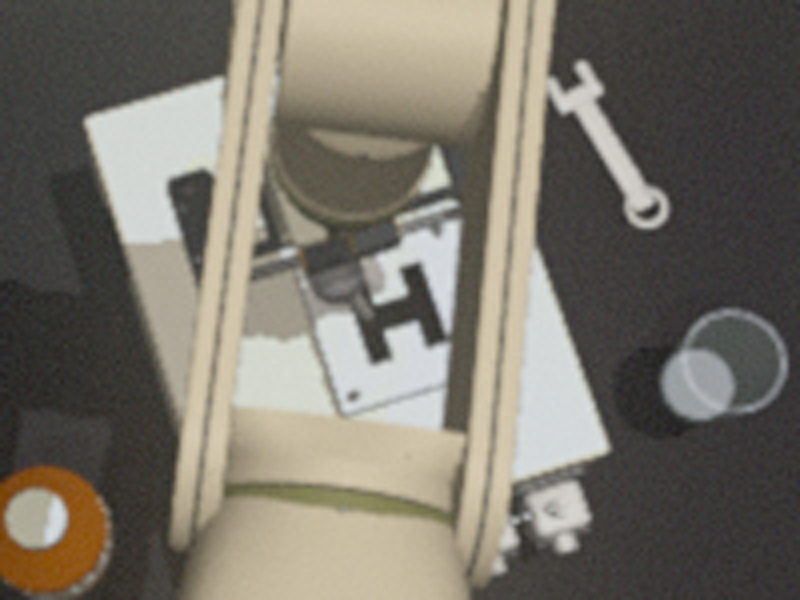

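{"api": "jog_arm", "payload": {"commands": [[[-0.0064,-0.002,0],[0,0,0],1],[[-0.0127,-0.0039,0],[0,0,0],1],[[-0.0191,-0.0059,0],[0,0,0],1],[[-0.0255,-0.0079,0],[0,0,0],1],[[-0.0318,-0.0098,0],[0,0,0],1],[[-0.0334,-0.0103,0],[0,0,0],1],[[-0.0334,-0.0103,0],[0,0,0],1]]}}

```text
t: 6.18
tool_pos: [0.6047, -0.0355, 0.2032]
orientation: [3.104, 0.47, 0.011]
force: [2.6, 1.3, 1.9]
opening: 0.0004
```

Run:
```python
from h import *
st();view("top","t5")
```

```text
t 6.175 pump xyz mm [ 25.4  41.  203.2] F [2.6 1.3 1.9]
```

View pics/t5.png

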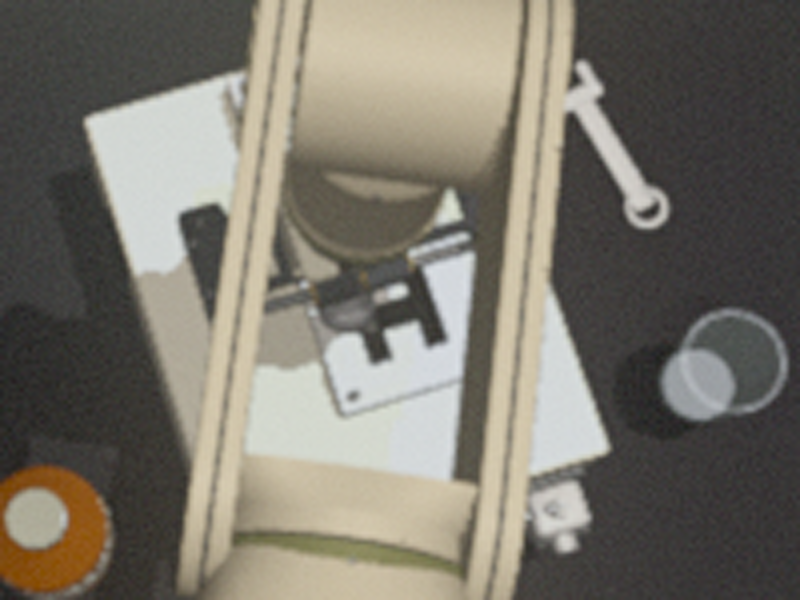

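{"api": "jog_arm", "payload": {"commands": [[[0.0318,0.0098,0],[0,0,0],1],[[0.0318,0.0098,0.1],[0,0,0],1],[[0.0318,0.0098,0.195],[0,0,0],1],[[0.0318,0.0098,0.195],[0,0,0],1],[[-0.065,-0.104,0.195],[0,0,0],1],[[-0.065,-0.104,0.195],[0,0,0],1],[[-0.065,-0.104,0.195],[0,0,0],1],[[-0.065,-0.104,0.195],[0,0,0],1]]}}

```text
t: 7.22
tool_pos: [0.5656, -0.0975, 0.319]
orientation: [3.105, 0.47, 0.008]
force: [1.1, 0.3, -0.2]
opening: 0.0008
```

```bash
cat >> h.py <<'E'
def wview(name,sh,cr):
    s=st();c=robot.read_camera("wrist");im=c["pixels"]
    o=wproj(c,s,P2W((0,0,.17),*V))[0].astype(int);x0,y0=max(o[0]-100,0),max(o[1]-75,0)
    sc=4;crop=cv2.resize(im[y0:y0+150,x0:x0+200],None,fx=sc,fy=sc,interpolation=cv2.INTER_CUBIC).copy()
    def pl(pts,col,cl=True):
        p=(wproj(c,s,P2W(pts,*V))-[x0,y0])*sc+1.5
        cv2.polylines(crop,[np.int32(p*8)],cl,col,1,cv2.LINE_AA,3)
    z=.14;pl([(.055,.055,z),(.055,-.055,z),(-.055,-.055,z),(-.055,.055,z)],(0,255,0))
    for y in(.02,-.02): pl([(.03,y+.0085,z),(.03,y-.0085,z),(-.03,y-.0085,z),(-.03,y+.0085,z)],(0,255,255))
    pl([(0,0,.058),knob(sh,cr)],(255,0,255),False)
    # knob circle, r 18 mm, around the lever axis at the origin
    k=knob(sh,cr);a=(k-[0,0,.058])/.165;e1=np.cross(a,[1,0,0]);e1/=np.linalg.norm(e1);e2=np.cross(a,e1)
    for h in(-.004,.014):
        pl([k+a*h+.018*(np.cos(t)*e1+np.sin(t)*e2) for t in np.linspace(0,6.283,40)],(255,0,0))
    save(name,crop)
E
python3 - <<'E'
from h import *
wview("w5",0.0,-.26)
E
```

```text
t 7.225 pump xyz mm [-30.3  -6.7 319. ] F [ 1.1  0.3 -0.2]
```

View pics/w5.png

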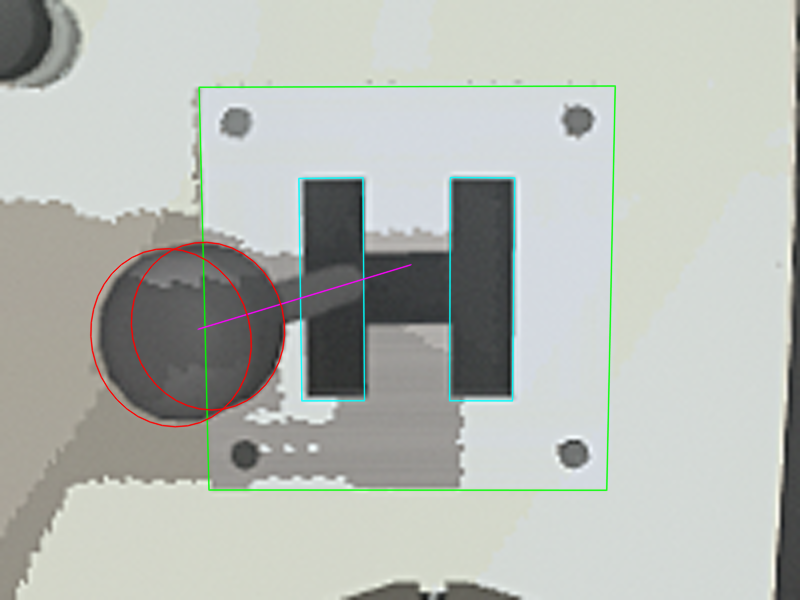

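{"api": "jog_arm", "payload": {"commands": [[[-0.002,0.184,0],[0,0,0],1],[[-0.002,0.184,0],[0,0,0],1],[[-0.002,0.184,0],[0,0,0],1],[[-0.002,0.184,0],[0,0,0],1],[[-0.002,0.184,-0.1],[0,0,0],1],[[-0.002,0.184,-0.192],[0,0,0],1],[[-0.002,0.184,-0.192],[0,0,0],1],[[-0.002,0.184,-0.192],[0,0,0],1],[[-0.002,0.184,-0.192],[0,0,0],1]]}}

```text
t: 8.4
tool_pos: [0.5667, 0.0127, 0.2077]
orientation: [3.104, 0.47, 0.017]
force: [0.8, 0.5, 0.7]
opening: 0.0004
```

Run:
```python
from h import *
st();view("side","s6")
```

```text
t 8.4 pump xyz mm [  3.2  98.3 207.7] F [0.8 0.5 0.7]
```

View pics/s6.png

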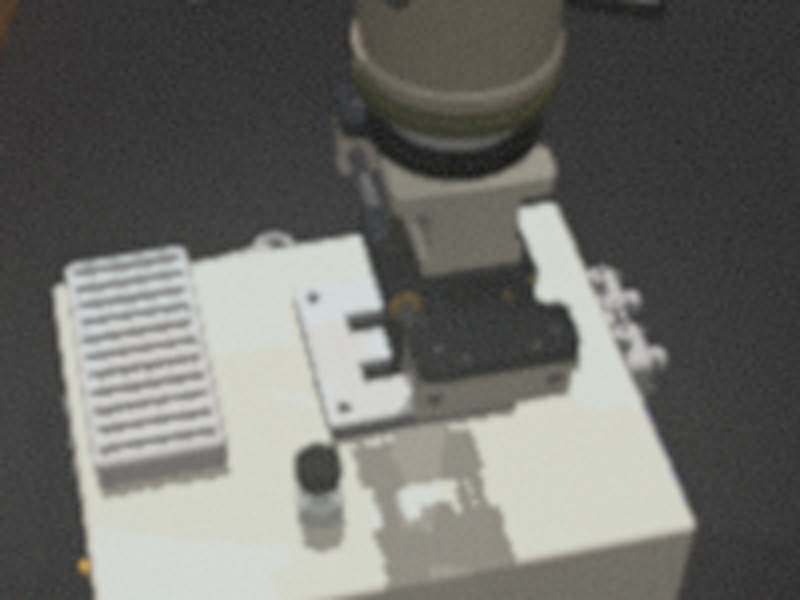

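{"api": "jog_arm", "payload": {"commands": [[[0.0009,-0.0171,-0.006],[0,0,0],1],[[0.0049,-0.0299,-0.006],[0,0,0],1],[[0.0068,-0.0362,-0.006],[0,0,0],1],[[0.0088,-0.0426,-0.006],[0,0,0],1],[[0.0108,-0.049,-0.006],[0,0,0],1],[[0.0127,-0.0553,-0.006],[0,0,0],1],[[0.0147,-0.0617,-0.006],[0,0,0],1],[[0.0147,-0.0617,-0.006],[0,0,0],1]]}}

```text
t: 9.45
tool_pos: [0.5755, -0.0239, 0.2041]
orientation: [3.104, 0.47, 0.017]
force: [-1.8, 4.1, 3.6]
opening: 0.0003
```

Run:
```python
from h import *
st();view("top","t7")
```

```text
t 9.45 pump xyz mm [  0.9  60.7 204.1] F [-1.8  4.1  3.6]
```

View pics/t7.png

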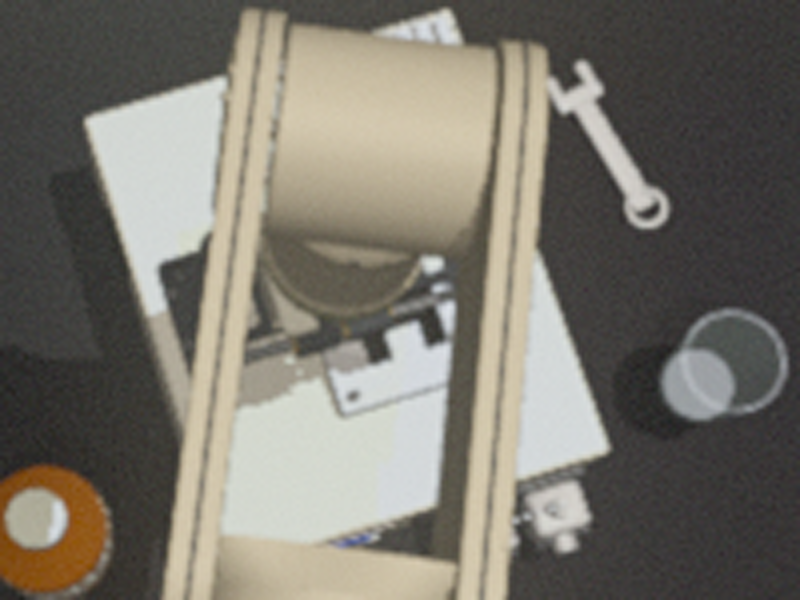

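{"api": "jog_arm", "payload": {"commands": [[[0.003,-0.0096,0],[0,0,0],1],[[0.0059,-0.0191,0],[0,0,0],1],[[0.0089,-0.0287,0],[0,0,0],1],[[0.0118,-0.0382,0],[0,0,0],1],[[0.0148,-0.0478,0],[0,0,0],1],[[0.0177,-0.0573,0],[0,0,0],1],[[0.0207,-0.0669,0],[0,0,0],1],[[0.0231,-0.0748,0],[0,0,0],1],[[0.0231,-0.0748,0],[0,0,0],1]]}}

```text
t: 10.62
tool_pos: [0.5893, -0.0694, 0.2038]
orientation: [3.104, 0.47, 0.016]
force: [-1.2, 2.0, 1.3]
opening: 0.0006
```

Run:
```python
from h import *
st();view("top","t8")
```

```text
t 10.625 pump xyz mm [  0.6  13.2 203.8] F [-1.2  2.   1.3]
```

View pics/t8.png

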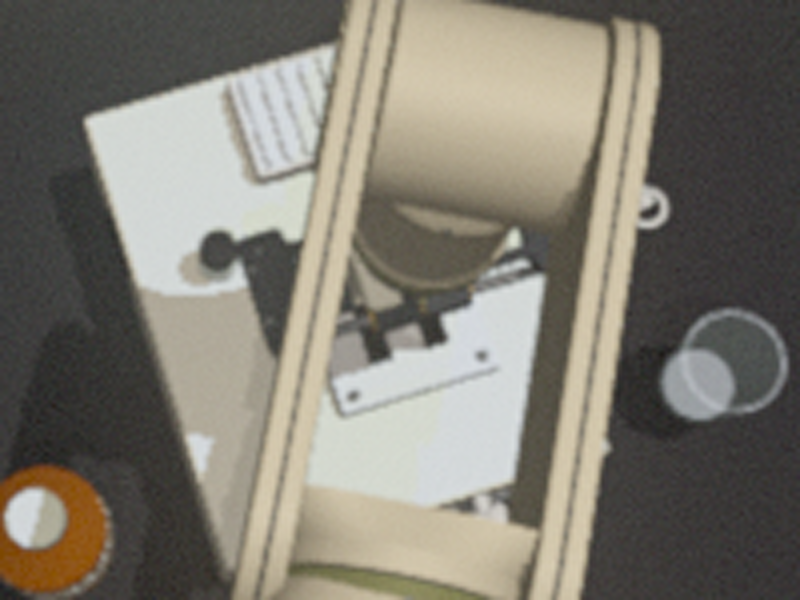

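{"api": "jog_arm", "payload": {"commands": [[[0.003,-0.0096,0],[0,0,0],1],[[0.0054,-0.0175,0],[0,0,0],1],[[0.0054,-0.0175,0],[0,0,0],1]]}}

```text
t: 11.05
tool_pos: [0.5924, -0.0801, 0.2033]
orientation: [3.104, 0.469, 0.015]
force: [0.6, 2.7, 0.2]
opening: 0.0002
```

Run:
```python
from h import *
st();wview("w9",0,.2)
```

```text
t 11.05 pump xyz mm [  0.4   2.  203.3] F [0.6 2.7 0.2]
t 11.05 pump xyz mm [  0.4   2.  203.3] F [0.6 2.7 0.2]
```

View pics/w9.png

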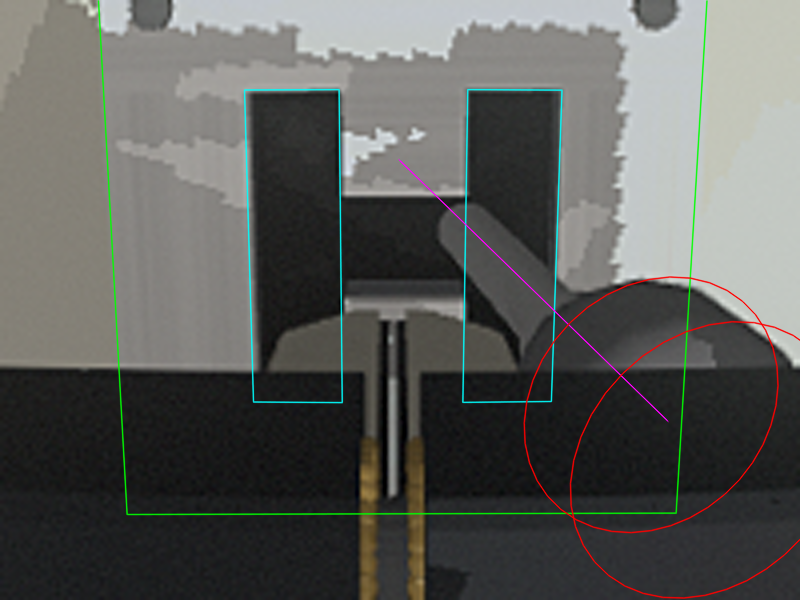

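{"api": "jog_arm", "payload": {"commands": [[[0.0015,-0.0048,0],[0,0,0],1],[[0.0027,-0.0088,0],[0,0,0],1],[[0.0027,-0.0088,0],[0,0,0],1]]}}

```text
t: 11.48
tool_pos: [0.5939, -0.0854, 0.203]
orientation: [3.104, 0.469, 0.015]
force: [-0.0, 3.6, -2.1]
opening: 0.0003
```

Run:
```python
from h import *
st();wview("w10",0.02,.24)
```

```text
t 11.475 pump xyz mm [  0.3  -3.4 203. ] F [-0.   3.6 -2.1]
t 11.475 pump xyz mm [  0.3  -3.4 203. ] F [-0.   3.6 -2.1]
```

View pics/w10.png

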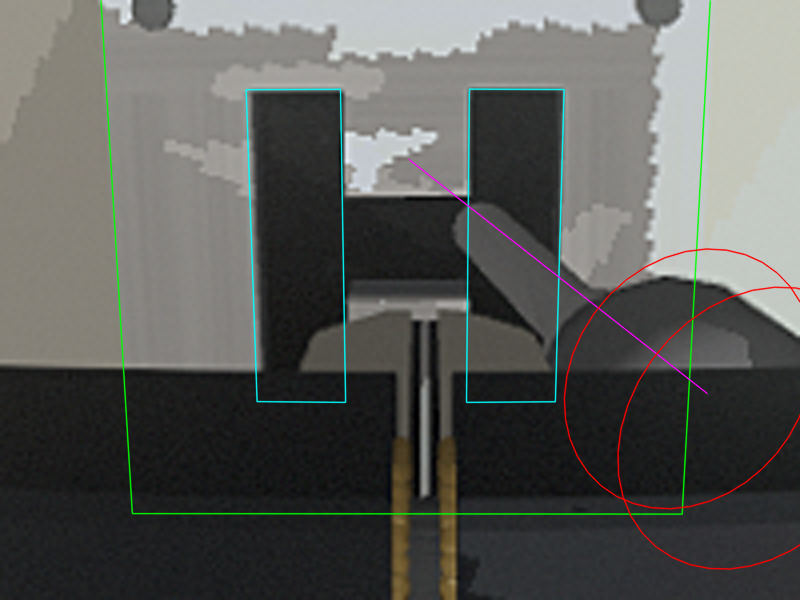

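{"api": "jog_arm", "payload": {"commands": [[[0.0015,-0.0048,0],[0,0,0],1],[[0.0027,-0.0088,0],[0,0,0],1],[[0.0027,-0.0088,0],[0,0,0],1]]}}

```text
t: 11.9
tool_pos: [0.5955, -0.0909, 0.203]
orientation: [3.104, 0.469, 0.015]
force: [-0.3, 2.7, -1.8]
opening: 0.0006
```

Run:
```python
from h import *
wview("w11",0.005,.26)
```

```text
t 11.9 pump xyz mm [ 2.00e-01 -9.20e+00  2.03e+02] F [-0.3  2.7 -1.8]
```

View pics/w11.png

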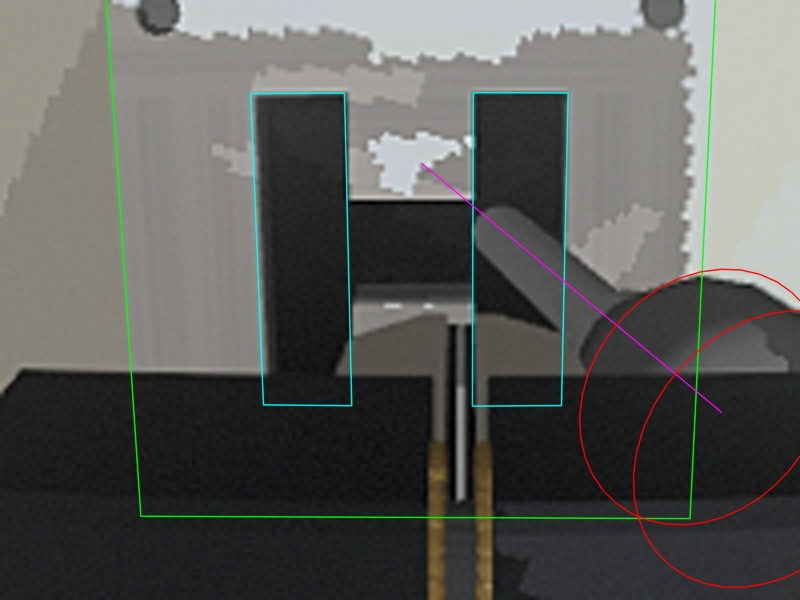

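{"api": "jog_arm", "payload": {"commands": [[[-0.0098,0.0318,0],[0,0,0],1],[[-0.0098,0.0318,0.1],[0,0,0],1],[[-0.0098,0.0318,0.193],[0,0,0],1],[[-0.0098,0.0318,0.193],[0,0,0],1],[[-0.055,-0.019,0.193],[0,0,0],1],[[-0.055,-0.019,0.193],[0,0,0],1],[[-0.055,-0.019,0.193],[0,0,0],1]]}}

```text
t: 12.82
tool_pos: [0.5624, -0.1017, 0.3185]
orientation: [3.104, 0.468, 0.015]
force: [1.1, -0.0, -0.0]
opening: 0.0004
```

Run:
```python
from h import *
wview("w12",0.005,.26)
```

```text
t 12.825 pump xyz mm [-34.6  -9.7 318.5] F [ 1.1 -0.  -0. ]
```

View pics/w12.png

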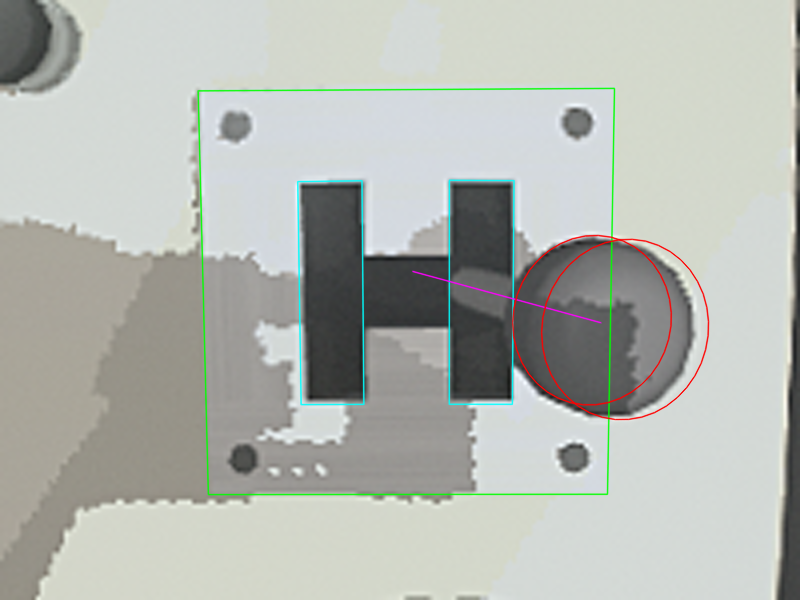

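{"api": "jog_arm", "payload": {"commands": [[[-0.025,-0.063,0],[0,0,0],1],[[-0.025,-0.063,0],[0,0,0],1],[[-0.025,-0.063,-0.1],[0,0,0],1],[[-0.025,-0.063,-0.193],[0,0,0],1],[[-0.025,-0.063,-0.193],[0,0,0],1],[[-0.025,-0.063,-0.193],[0,0,0],1]]}}

```text
t: 13.62
tool_pos: [0.5488, -0.139, 0.205]
orientation: [3.103, 0.47, 0.018]
force: [0.6, -0.1, 0.9]
opening: 0.0003
```

Run:
```python
from h import *
wview("w13",0.005,.25)
```

```text
t 13.625 pump xyz mm [-58.6 -41.4 205. ] F [ 0.6 -0.1  0.9]
```

View pics/w13.png

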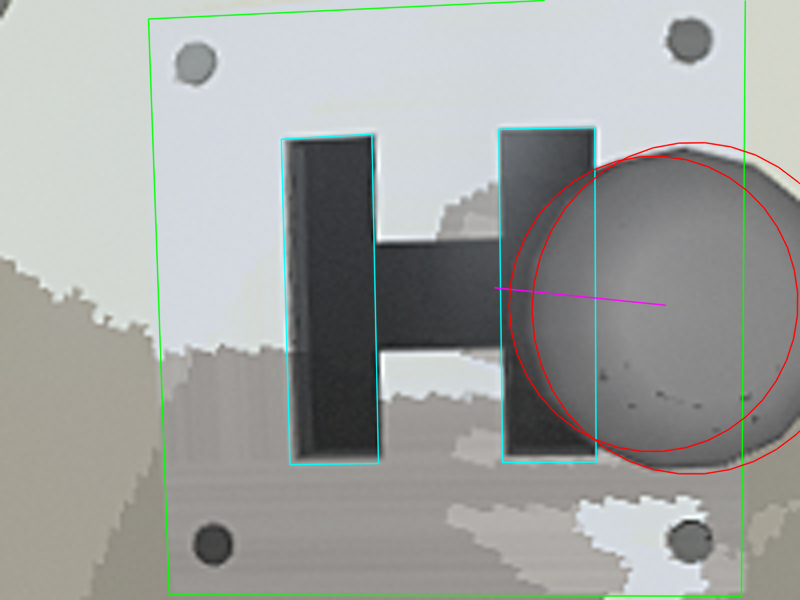

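{"api": "jog_arm", "payload": {"commands": [[[0.0223,0.0069,-0.008],[0,0,0],1],[[0.0414,0.0128,-0.008],[0,0,0],1],[[0.0494,0.0153,-0.008],[0,0,0],1],[[0.0573,0.0177,-0.008],[0,0,0],1],[[0.0653,0.0202,-0.008],[0,0,0],1],[[0.0732,0.0226,-0.008],[0,0,0],1],[[0.0812,0.0251,-0.008],[0,0,0],1],[[0.0892,0.0276,-0.008],[0,0,0],1],[[0.0971,0.03,-0.008],[0,0,0],1],[[0.0971,0.03,-0.008],[0,0,0],1]]}}

```text
t: 14.92
tool_pos: [0.608, -0.1212, 0.2011]
orientation: [3.102, 0.47, 0.02]
force: [-2.6, -1.7, 1.9]
opening: 0.0007
```

Run:
```python
from h import *
wview("w14",0.17,.255)
```

```text
t 14.925 pump xyz mm [  3.2 -41.8 201.1] F [-2.6 -1.7  1.9]
```

View pics/w14.png

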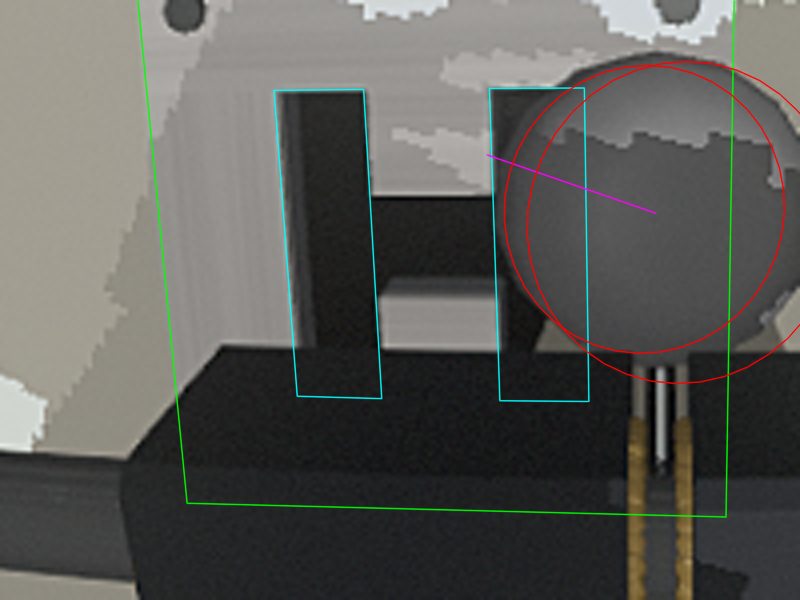

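{"api": "jog_arm", "payload": {"commands": [[[0.008,0.0025,0],[0,0,0],1],[[0.0159,0.0049,0],[0,0,0],1],[[0.0207,0.0064,0],[0,0,0],1],[[0.0207,0.0064,0],[0,0,0],1]]}}

```text
t: 15.48
tool_pos: [0.6201, -0.1172, 0.2004]
orientation: [3.103, 0.47, 0.019]
force: [-3.1, -0.5, -2.6]
opening: 0.0004
```

Run:
```python
from h import *
wview("w15",0.25,.255)
```

```text
t 15.475 pump xyz mm [ 16.  -41.5 200.4] F [-3.1 -0.5 -2.6]
```

View pics/w15.png

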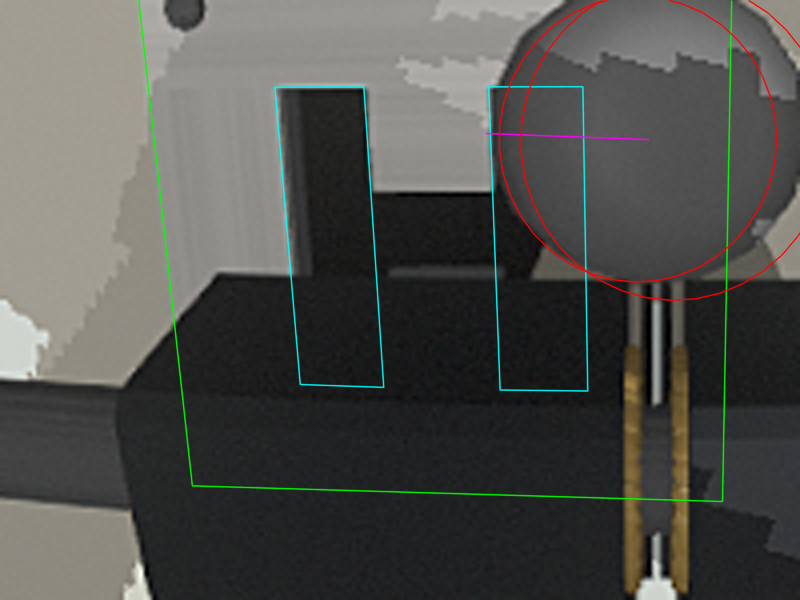

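{"api": "jog_arm", "payload": {"commands": [[[0.0032,0.001,0],[0,0,0],1],[[0.0056,0.0017,0],[0,0,0],1],[[0.0056,0.0017,0],[0,0,0],1]]}}

```text
t: 15.9
tool_pos: [0.6235, -0.1162, 0.2005]
orientation: [3.103, 0.47, 0.019]
force: [-4.3, -0.2, -2.5]
opening: 0.0006
```

{"api": "jog_arm", "payload": {"commands": [[[0.0028,0.0009,0],[0,0,0],1],[[0.0028,0.0009,0],[0,0,0],1]]}}

```text
t: 16.15
tool_pos: [0.6253, -0.1156, 0.2005]
orientation: [3.103, 0.47, 0.019]
force: [-3.5, -0.2, -2.8]
opening: 0.0007
```

{"api": "jog_arm", "payload": {"commands": [[[0.0024,0.0007,0],[0,0,0],1],[[0.0024,0.0007,0],[0,0,0],1]]}}

```text
t: 16.4
tool_pos: [0.6267, -0.1152, 0.2005]
orientation: [3.103, 0.47, 0.019]
force: [-3.1, -0.5, -2.7]
opening: 0.0008
```

Run:
```python
from h import *
wview("w16",0.30,.255)
```

```text
t 16.4 pump xyz mm [ 22.9 -41.6 200.5] F [-3.1 -0.5 -2.7]
```

View pics/w16.png

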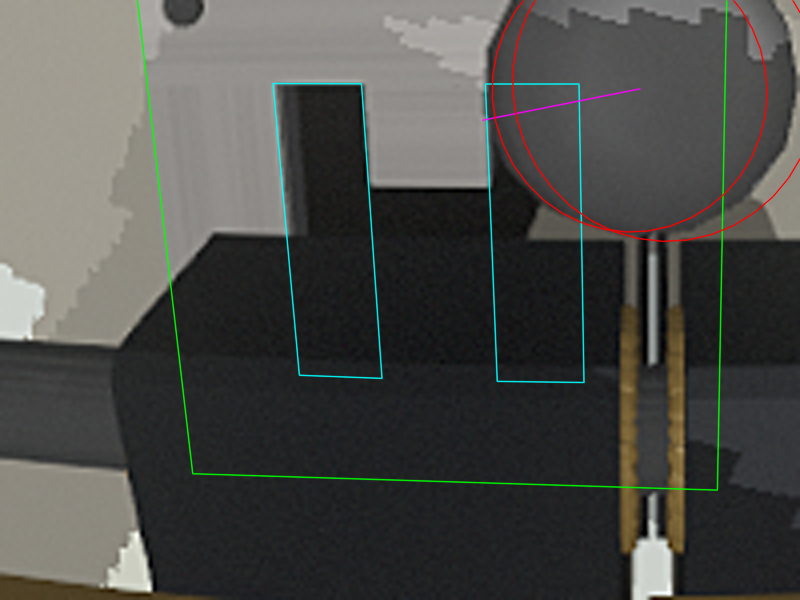

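{"api": "jog_arm", "payload": {"commands": [[[0.0024,0.0007,0],[0,0,0],1],[[0.0024,0.0007,0],[0,0,0],1]]}}

```text
t: 16.7
tool_pos: [0.6276, -0.115, 0.2003]
orientation: [3.103, 0.47, 0.017]
force: [-7.9, -1.1, -1.7]
opening: 0.0007
```

{"api": "jog_arm", "payload": {"commands": [[[0.002,0.0006,0],[0,0,0],1]]}}

```text
t: 16.82
tool_pos: [0.6279, -0.1149, 0.2001]
orientation: [3.103, 0.47, 0.013]
force: [-9.1, -2.0, 0.1]
opening: 0.0005
```

Stop reached: the force went from 3 to 9 N with hardly any more movement. I'll retreat to the front, rise and look.

{"api": "jog_arm", "payload": {"commands": [[[-0.03,-0.0093,0],[0,0,0],1],[[-0.06,-0.0185,0],[0,0,0],1],[[-0.06,-0.0185,0.1],[0,0,0],1],[[-0.1,-0.0185,0.2],[0,0,0],1],[[-0.1,0.02,0.2],[0,0,0],1],[[-0.1,0.02,0.2],[0,0,0],1],[[-0.1,0.02,0.2],[0,0,0],1]]}}

```text
t: 17.7
tool_pos: [0.5682, -0.1031, 0.3198]
orientation: [3.102, 0.47, 0.014]
force: [-0.5, 0.5, -0.3]
opening: 0.0005
```

Run:
```python
from h import *
wview("w17",0.30,.26)
```

```text
t 17.7 pump xyz mm [-29.5 -12.8 319.8] F [-0.5  0.5 -0.3]
```

View pics/w17.png

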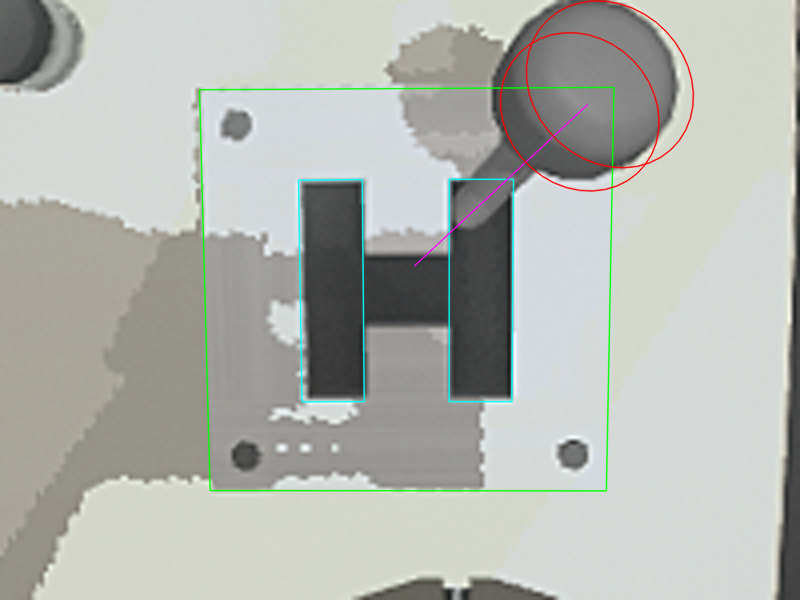

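{"api": "jog_arm", "payload": {"commands": [[[-0.2,-0.3,0.02],[0,0,0],1],[[-0.2,-0.3,0.02],[0,0,0],1],[[-0.2,-0.3,0.02],[0,0,0],1],[[-0.2,-0.3,0.02],[0,0,0],1],[[-0.2,-0.3,0.02],[0,0,0],1],[[-0.2,-0.3,0.02],[0,0,0],1]]}}

```text
t: 18.5
tool_pos: [0.4482, -0.283, 0.3306]
orientation: [3.104, 0.469, 0.012]
force: [0.2, -0.8, 0.6]
opening: 0.0004
```

Run:
```python
from h import *
st();c=robot.read_camera("side");save("s18",cv2.resize(c["pixels"][90:290,170:430],None,fx=3,fy=3))
a=cv2.imread("pics/side0.png")[:,:,::-1]
for k in ["vial","solvent","beaker"]:
    print(k,[(np.round(r["uv"]),r["p"]) for r in robot.trace("side",k)][:2])
c=robot.read_camera("top");save("t18",c["pixels"])
print([(np.round(r["uv"]),r["p"]) for r in robot.trace("top","spanner")][:2])
```

```text
t 18.5 pump xyz mm [-197.2 -149.2  330.6] F [ 0.2 -0.8  0.6]
vial [(array([264., 211.]), 0.58)]
solvent [(array([344., 282.]), 0.66), (array([264., 147.]), 0.44)]
beaker [(array([297., 130.]), 0.95), (array([263., 214.]), 0.73)]
[(array([384., 162.]), 0.8)]
```

View pics/s18.png

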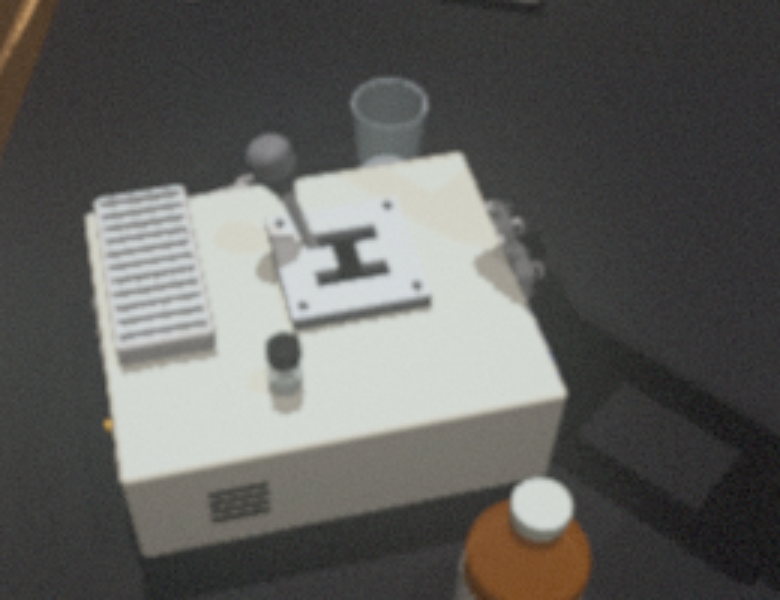

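View pics/t18.png

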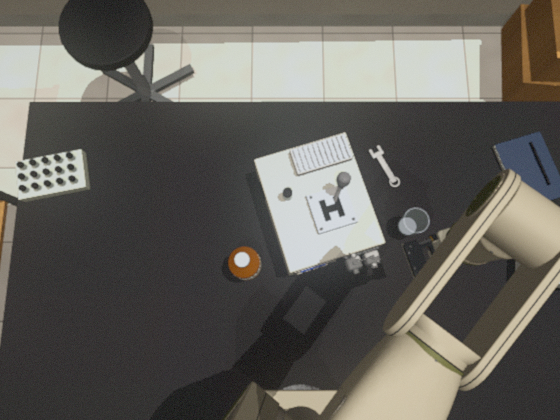

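The pictures show the lever in the rear right slot (knob at about (343,178) in the top view). The vial, bottle, beaker and spanner are where they were at the start.

```bash
python3 -c "
from plant import robot
print(robot.close_job())"
```

```text
the job is handed in; nothing more can be done
None
```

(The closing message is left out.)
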